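# Check the undersides of two racks and send the marked one to dispatch

## Task

Of the two blue-framed tube racks standing against the low metal stop strip, one has a red panel with a white dot marked on its underside. With the fingers only pushing, never gripping or picking a rack up, tip up the front of the left rack and then of the right rack, each well past half-way to upright on its back edge so that its underside faces you, and let each down gently again on its base. Then push the marked rack straight towards you until its whole front edge lies on the yellow line, leaving the other rack and the things around where they stand.

Things in the scene. Friction and masses are not known exactly. Their poses are not given: they have to be found in the camera images.
- marked_rack: Empty lattice tube rack in a blue cradle, 90 mm deep (x), 164 wide (y), 65 high, about 0.5 kg, mass centre 12 mm up. Flat solid front (-x, to the robot) and back panels, 60 mm high. Origin: centre of the underside, z up. Red panel, 76 x 140 mm, with a white dot covers most of its underside; from above both racks look alike, either may be the left one.
- plain_rack: Empty lattice tube rack in a blue cradle, 90 mm deep (x), 164 wide (y), 65 high, about 0.5 kg, mass centre 12 mm up. Flat solid front (-x, to the robot) and back panels, 60 mm high. Origin: centre of the underside, z up. Plain underside.
- marked_rack_front_left (a point): lower front corner of the marked rack on its left (+y) end, at -45, +82, 0 mm from the rack's origin
- marked_rack_front_right (a point): lower front corner of the marked rack on its right (-y) end, at -45, -82, 0 mm from the rack's origin
- marked_rack_back (a point): middle of the lower back edge of the marked rack, at +45, 0, 0 mm; the rack tips on this edge, against the stop strip. The front panel rises as it tips (friction about 0.6): a finger pushing it there must rise with it, in an arc about this edge, or it jams.
- plain_rack_back (a point): middle of the lower back edge of the plain rack, at +45, 0, 0 mm; the rack tips on this edge, against the stop strip. The front panel rises as it tips (friction about 0.6): a finger pushing it there must rise with it, in an arc about this edge, or it jams.
- stop_strip: fixed aluminium strip on the bench, 14 mm deep, 460 mm long, 6 mm high; origin: middle of its near face at bench height, x away from the robot, y to the left along it. The racks stand 2 to 10 mm in front of it, one each side of its middle (some 120 mm off); it stops their back edges when they are tipped. Free bench behind it.
- dispatch_line: yellow tape on the bench between the racks and the robot, 40 mm wide (its x), 480 mm long (its y), flat, roughly parallel to the stop strip; origin at its centre
- vial: small clear vial with a black cap, 22 mm across, 54 mm high, loose, in front of the gap between the racks; origin under its centre. Leave alone.
- bottle: amber bottle with a blue cap, 49 mm across, 111 mm high, loose, right of the racks; origin under its centre. Leave alone.
- tape: roll of white tape, 66 mm across, 20 mm high, loose, lying left of the racks; origin under its centre. Leave alone.

How it is judged:
By the outcome, as a careful person would: the job done as asked, in the order asked, and still so for the second after the job is handed in, with the robot touching nothing.
It also fails if it takes over 72 s, if anything falls off the work surface, if the arm or the gripper's body presses on something with over 40 N, if the wrist force passes 120 N, or if a joint passes its speed limit or range.

## Robot

A 7-joint arm with a two-finger parallel gripper is mounted at the origin on a cart in front of the work surface, level with it; the furniture and walls round the work are solid. World frame = base frame: x ahead of the robot, y to its left, z up, the work surface at z = 0. Lengths are in mm, angles in degrees, forces in N, time in s.
With the tool pointing down it reaches from about 400 to 900 mm from the base axis. Payload 5.5 kg.
Tool frame: the origin (TCP) lies midway between the tips of the shut fingers; the grasp point (between the pads) lies 19 mm behind it (env.tcp_to_grasp is the distance from the TCP to the grasp point, in mm); z points along the fingers, y is the direction in which the jaws open and shut (so a half turn about z gives the same grasp; the last joint's range is limited). The gripper opens to 85 mm and grips with 20 to 120 N. Pads are 22 mm wide; open, the fingers measure 114 mm over their backs; the gripper's body (76 mm by 85 mm) begins 54 mm behind the grasp point. The pads swing forward as they close: fully open they stand 13 mm farther back than shut.
Start: joints at [88.419, 28.699, -24.465, 88.831, 12.651, 65.22, -12.049], TCP at [186.401, -622.699, 231.31] pointing down, gripper open.
Joint ranges: [-164.97, 164.97], [-17.58, 116.51], [-87.97, 89.64], [11.32, 138.91], [-80.73, 260.73], [10.89, 115.49], [-147.41, 147.41]. Speed limits (degrees/s): [147.25, 147.25, 180, 180, 180, 180, 180].

## Interface

Orientations are given as [roll, pitch, yaw] about the fixed x, y, z axes, in that order (R = Rz(yaw) Ry(pitch) Rx(roll)).
In Python, from rig import env gives the robot as it stands.
- The arm moves only by the tool step_arm, never from a script. Its argument "commands" is a list of rows, each a list of 7 numbers: the opening, from 0 (shut) to 1 (fully open), then the shift along the tool's x, y, z in cm, then the turn, a rotation vector about the tool's x, y, z in degrees. In form: [[grip, x, y, z, wx, wy, wz], ...]. A call has 1 to 12 rows; each row is the pose to reach, as a shift and turn from the pose measured when the call began, along the tool's axes at that moment; what a row does not reach only later rows make up. A row lasts 1/8 s, in which the tool goes at most 62.5 mm and 10.7 degrees, less where a joint would pass 70% of its speed; a pose out of reach is approached as far as the arm can. A call with a gripper value outside its range is refused whole. The fingers move at their own pace and stop on an object; "newtons" is the grip in N (left out, the last holds). Time passes only in rows, so rows that repeat a pose let the fingers close. It gives the time, the measured TCP pose, the force and the opening at its end, in the units of the state.
- env.read_state(): the state, without advancing time (a new reading comes with each control period).
- env.get_image(name): name is "scene" or "top" or "wrist"; returns a dict with "color" (480x640x3 uint8, red, green, blue), "fx", "fy", "cx", "cy" (pixels), "camera_from_world" (4x4, takes a point from world to camera coordinates). Camera axes: x right, y down, z forward; pixel columns grow to the right and rows downward; lengths in mm; the calibration is good to about 2 mm. A picture is of the moment at which its call begins. There is no depth.
- env.job_done(): hands the job in, once; it reports no verdict.
Trained networks look in a picture, given as the dict that the camera call returned (one of the last four; its "shot" number tells which), for a name from the list of things; names that differ only in an ending like _2 or _b are one class to them, and where a whole thing is asked for, a point or a joint stands for the part that bears it (a point fixed in the world has none). Each returns a list of dicts, best first, with "p" (0 to 1); they miss things now and then, are a little off and sometimes report something else, mostly with a low value. They report only what shows in the picture. A call takes as long as a camera call.
- env.masks_of(thing, picture): "pixels" (480x640 bool, what is visible of it) and "location" ([column, row] in pixels, amid what is visible of it).
The state is a dict: "time": time; "joint_positions": joint angles; "qd": joint speeds; "effort": joint torques, N m; "ee_pos": TCP position; "tool_rot": TCP orientation; "force": force on the tool from outside, world axes, zero at the start; "moment": the same for the moment, N m; "opening": finger opening in mm.
Only numpy, scipy, OpenCV 4.12 (cv2) and the standard library are available. Lean on these libraries where they do the work, as an engineer would, in place of code of your own. Each camera call takes 0.05 s, during which the arm holds its last target. There are 200 camera calls.

## Working session

There is one attempt and no reset: what is moved stays moved. The work goes in short steps, Python scripts to look and compute and a tool call to move; the robot and the scene stay as the last step left them, time stands still between calls to the robot, and variables do not carry over. Pictures are saved under pics/ and viewed, about 8 in all and at most 12, crops included, and the job is handed in when it is done.

Besides the shell and the picture viewer there is one more tool, called after ">>>" as name(argument=value, ...) on one line, values as JSON. step_arm: Moves the arm, as the interface text tells. Its arguments: {"type":"object","properties":{"commands":{"type":"array","items":{"type":"array","items":{"type":"number"}}},"newtons":{"type":"number"}},"required":["commands"]}

```bash
mkdir -p pics; ls
python3 - <<'E'
from rig import env
import cv2,numpy as np
print({k:np.round(v,2) for k,v in env.read_state().items()})
ims=[]
for n in("top","scene"):
    p=env.get_image(n);ims.append(cv2.cvtColor(p["color"],cv2.COLOR_RGB2BGR))
    print(n,p["fx"],p["cx"],p["cy"],np.round(p["camera_from_world"],3).tolist())
    for t in ["marked_rack","plain_rack","stop_strip","dispatch_line","vial","bottle","tape"]:
        print(t,[(round(d["p"],2),np.round(d["location"]).tolist(),int(d["pixels"].sum())) for d in env.masks_of(t,p)[:3]])
    cv2.imwrite(f"pics/{n}0.png",ims[-1])
E
```

```text
pics
{'time': np.float64(0.0), 'joint_positions': array([ 88.42,  28.75, -24.45,  88.89,  12.65,  65.22, -12.05]), 'qd': array([ 0.05,  0.05, -0.01, -0.02, -0.03,  0.06, -0.11]), 'effort': array([-0.000e+00, -5.695e+01, -5.820e+00, -2.809e+01,  1.000e-02,
        1.000e-02, -0.000e+00]), 'ee_pos': array([ 186.1 , -622.09,  230.27]), 'tool_rot': array([-179.89,   -0.  ,   16.66]), 'force': array([0.57, 0.39, 0.58]), 'moment': array([-0.  , -0.04,  0.01]), 'opening': np.float64(84.99)}
top 565.7046123066322 318.12503324043394 230.85466547262817 [[0.022, -1.0, 0.01, 18.793], [-0.992, -0.023, -0.125, 536.692], [0.126, -0.007, -0.992, 1237.144], [0.0, 0.0, 0.0, 1.0]]
marked_rack [(0.72, [364.0, 214.0], 3191)]
plain_rack [(0.79, [252.0, 216.0], 3222)]
stop_strip [(0.85, [311.0, 193.0], 874)]
dispatch_line [(0.68, [314.0, 286.0], 3710)]
vial [(0.62, [313.0, 251.0], 74)]
bottle [(0.65, [454.0, 210.0], 553), (0.36, [188.0, 231.0], 543)]
tape []
scene 586.3981620972494 321.18375476105695 241.21515274968635 [[-0.82, -0.572, -0.016, 460.67], [-0.415, 0.613, -0.672, 248.45], [0.394, -0.545, -0.74, 1059.358], [0.0, 0.0, 0.0, 1.0]]
marked_rack [(0.75, [335.0, 214.0], 3473)]
plain_rack [(0.71, [273.0, 291.0], 4635)]
stop_strip [(0.51, [287.0, 251.0], 264)]
dispatch_line [(0.7, [360.0, 306.0], 3790)]
vial [(0.67, [337.0, 270.0], 235), (0.57, [335.0, 218.0], 3481)]
bottle [(0.63, [380.0, 162.0], 774)]
tape [(0.91, [228.0, 359.0], 936), (0.39, [335.0, 212.0], 3492)]
```

```bash
cat > h.py <<'E'
from rig import env
import cv2,numpy as np
from scipy.spatial.transform import Rotation as Rot
def ray(p,uv,z=0.):
    T=np.array(p["camera_from_world"]);R,t=T[:3,:3],T[:3,3];C=-R.T@t
    d=R.T@np.array([(uv[0]-p["cx"])/p["fx"],(uv[1]-p["cy"])/p["fy"],1.])
    return C+d*(z-C[2])/d[2]
def proj(p,X):
    T=np.array(p["camera_from_world"]);c=T[:3,:3]@np.array(X,float)+T[:3,3]
    return np.array([p["cx"]+p["fx"]*c[0]/c[2],p["cy"]+p["fy"]*c[1]/c[2]])
def rectw(p,mask,z):
    ys,xs=np.nonzero(mask)
    P=np.array([ray(p,(x,y),z)[:2] for x,y in zip(xs,ys)],np.float32)
    return P,cv2.minAreaRect(P),cv2.boxPoints(cv2.minAreaRect(P))
def save(img,name,crop=None,s=1):
    im=cv2.cvtColor(img,cv2.COLOR_RGB2BGR)
    if crop: x0,x1,y0,y1=crop; im=im[y0:y1,x0:x1]
    cv2.imwrite(name,cv2.resize(im,None,fx=s,fy=s,interpolation=cv2.INTER_CUBIC))
E
python3 - <<'E'
from h import *
p=env.get_image("top"); save(p["color"],"pics/a.png",(160,480,150,330),2.5)
for t,z in [("marked_rack",62),("plain_rack",62),("stop_strip",6),("dispatch_line",0),("vial",54),("bottle",111),("tape",20)]:
    for d in env.masks_of(t,p)[:2]:
        P,r,b=rectw(p,d["pixels"],z); print(t,round(d["p"],2),np.round(r[0]),np.round(r[1]),round(r[2],1),np.round(b).tolist())
E
```

```text
marked_rack 0.66 [570. -74.] [ 96. 164.] 3.8 [[517.0, 5.0], [528.0, -159.0], [624.0, -153.0], [613.0, 11.0]]
plain_rack 0.57 [556. 168.] [ 99. 164.] 3.0 [[502.0, 247.0], [511.0, 83.0], [609.0, 89.0], [601.0, 252.0]]
stop_strip 0.7 [624.  58.] [ 15. 454.] 3.7 [[602.0, 284.0], [631.0, -169.0], [646.0, -168.0], [617.0, 285.0]]
stop_strip 0.68 [579. -79.] [101. 177.] 2.5 [[525.0, 7.0], [533.0, -170.0], [634.0, -165.0], [626.0, 11.0]]
dispatch_line 0.89 [415.  41.] [ 41. 481.] 5.0 [[374.0, 279.0], [416.0, -201.0], [456.0, -197.0], [414.0, 282.0]]
vial 0.65 [493.  43.] [22. 20.] 1.3 [[482.0, 52.0], [482.0, 32.0], [504.0, 33.0], [504.0, 53.0]]
bottle 0.95 [ 572. -253.] [47. 64.] 27.7 [[536.0, -235.0], [566.0, -292.0], [608.0, -270.0], [578.0, -213.0]]
bottle 0.75 [550. 164.] [ 92. 158.] 1.6 [[501.0, 242.0], [506.0, 84.0], [598.0, 87.0], [593.0, 245.0]]
tape 0.95 [539. 336.] [67. 65.] 66.2 [[496.0, 319.0], [555.0, 293.0], [582.0, 354.0], [523.0, 380.0]]
```

View pics/a.png

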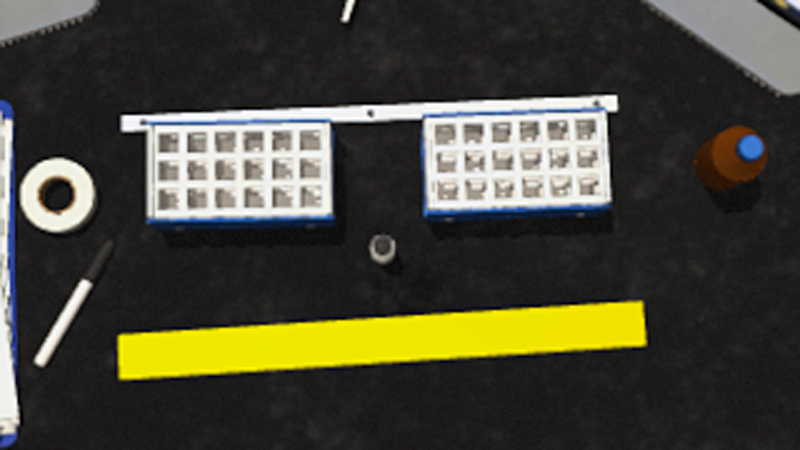

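View pics/scene0.png

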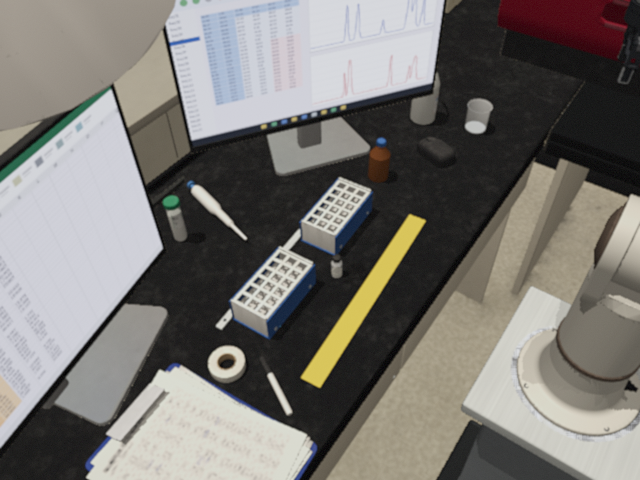

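The top view shows the racks against the white strip: left rack at about (240,170), right at (515,165) in the crop. The vial is at (383,250) and the yellow line runs along the bottom. Sizes match those given.

```bash
cat >> h.py <<'E'
def pose():
    s=env.read_state(); return np.array(s["ee_pos"]),Rot.from_euler("xyz",s["tool_rot"],degrees=True),s
def plan(targets,grip=1):
    "targets: (x,y,z,pitch,yaw) world; prints rows in the tool frame"
    p,R,s=pose()
    for x,y,z,pi,ya in targets:
        d=R.inv().apply(np.array([x,y,z])-p)/10; w=(R.inv()*Rot.from_euler("xyz",[180,pi,ya],degrees=True)).as_rotvec(degrees=True)
        print([grip]+np.round(d,2).tolist()+np.round(w,1).tolist(),end=",\n")
E
python3 - <<'E'
from h import *
p=env.get_image("wrist"); T=np.array(p["camera_from_world"]); C=-T[:3,:3].T@T[:3,3]
e,R,s=pose(); print("cam in tool",R.inv().apply(C-e),"fwd",R.inv().apply(T[2,:3]),"img right",R.inv().apply(T[0,:3]),p["fx"])
plan([(450,-350,230,0,3.5)]*1+[(440,-50,200,0,3.5),(440,165,150,0,3.5)])
E
```

```text
cam in tool [  72.59708678   -0.29794608 -143.59938513] fwd [-2.86094954e-01  5.11401932e-04  9.58201135e-01] img right [ 5.89376132e-04  9.99999762e-01 -3.57737286e-04] 412.59297734227425
[1, 33.07, -18.57, 0.13, 0.0, -0.0, 13.2],
[1, 40.72, -47.6, 3.13, 0.0, -0.0, 13.2],
[1, 46.88, -68.19, 8.13, 0.0, -0.0, 13.2],
```

>>> step_arm(commands=[[1, 8, -4.6, 0, 0, 0, 3], [1, 16.5, -9.3, 0, 0, 0, 6.6], [1, 25, -14, 0, 0, 0, 10], [1, 33, -18.6, 0, 0, 0, 13.2], [1, 35, -24, 1, 0, 0, 13.2], [1, 36.5, -30, 1.5, 0, 0, 13.2], [1, 38, -36, 2, 0, 0, 13.2], [1, 39.5, -42, 2.6, 0, 0, 13.2], [1, 40.7, -47.6, 3.1, 0, 0, 13.2], [1, 42.5, -54, 4.5, 0, 0, 13.2], [1, 44.5, -60, 6, 0, 0, 13.2], [1, 46.9, -68.2, 8, 0, 0, 13.2]])

```text
time: 2.75
ee_pos: [439.3, 40.6, 177.2]
tool_rot: [180.0, -0.1, 3.4]
force: [0.7, -0.0, 0.5]
opening: 85.2
```

Run:
```python
from h import *
plan([(450,100,150,0,3.5),(460,165,150,0,3.5),(475,165,32,0,3.5),(490,166,32,0,3.5)])
```

```text
[1, 1.41, -5.86, 2.72, 0.0, -0.1, -0.1],
[1, 2.8, -12.29, 2.72, 0.0, -0.1, -0.1],
[1, 4.27, -12.21, 14.52, 0.0, -0.1, -0.1],
[1, 5.78, -12.22, 14.52, 0.0, -0.1, -0.1],
```

>>> step_arm(commands=[[1, 1.4, -5.9, 2.7, 0, 0, 0], [1, 2.8, -12.3, 2.7, 0, 0, 0], [1, 2.8, -12.3, 2.7, 0, 0, 0], [1, 3.3, -12.3, 8, 0, 0, 0], [1, 4.3, -12.3, 13, 0, 0, 0], [1, 4.3, -12.3, 14.5, 0, 0, 0], [1, 4.3, -12.3, 14.5, 0, 0, 0], [1, 5, -12.3, 14.5, 0, 0, 0], [1, 5.8, -12.3, 14.5, 0, 0, 0], [1, 5.8, -12.3, 14.5, 0, 0, 0]])

```text
time: 4.0
ee_pos: [492.1, 166.9, 33.4]
tool_rot: [180.0, -0.3, 3.4]
force: [-0.1, -1.2, 0.0]
opening: 85.5
```

Run:
```python
from h import *
e,R,s=pose();print(e,s["tool_rot"],s["force"])
p=env.get_image("top"); save(p["color"],"pics/b.png",(190,450,150,300),3)
p=env.get_image("wrist"); save(p["color"],"pics/b2.png")
```

```text
[492.10590909 166.90169904  33.44235113] [179.99095662  -0.28666948   3.3654115 ] [-0.08944544 -1.21487477  0.04332263]
```

View pics/b2.png

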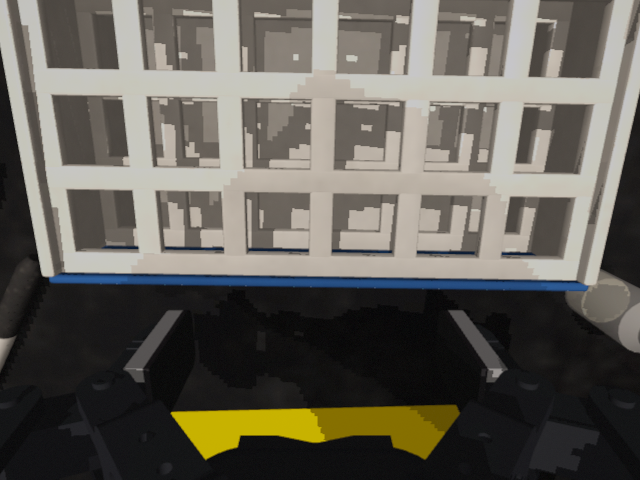

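The wrist view shows the rack's front edge at row ~283, centred between the open fingers (columns 155–475), with the vial clear to the right. Next I advance to contact.

>>> step_arm(commands=[[1, 0.4, 0, 0, 0, 0, 0], [1, 0.8, 0, 0, 0, 0, 0], [1, 1.1, 0, 0, 0, 0, 0], [1, 1.3, 0, 0, 0, 0, 0], [1, 1.5, 0, 0, 0, 0, 0], [1, 1.6, 0, 0, 0, 0, 0], [1, 1.6, 0, 0, 0, 0, 0]])

```text
time: 4.97
ee_pos: [504.3, 166.9, 32.3]
tool_rot: [179.9, 0.1, 3.4]
force: [-6.2, -1.0, 5.2]
opening: 85.2
```

Run:
```python
from h import *
p=env.get_image("wrist"); 
im1=p["color"]; q=env.get_image("scene"); e,R,s=pose(); print(e,s["force"],s["moment"])
cv2.imwrite("pics/c.png",cv2.cvtColor(np.hstack([cv2.resize(im1,(400,300)),cv2.resize(q["color"][180:360,200:440],(400,300))]),cv2.COLOR_RGB2BGR))
```

```text
[504.26455968 166.94476201  32.35056189] [-6.38936076 -1.07483824  4.8510609 ] [-0.51451884  1.1643726  -0.30081392]
```

View pics/c.png

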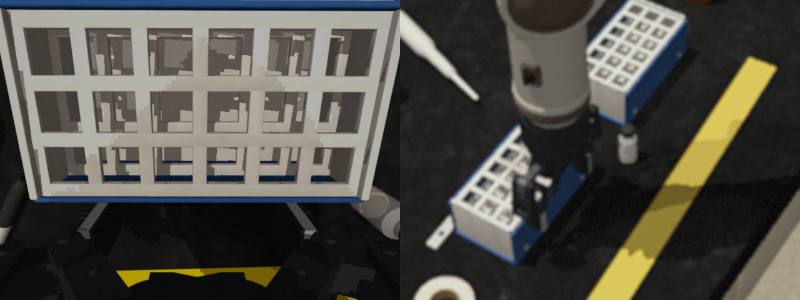

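The fingers touch, and the rack appears to be on the strip. Next is an arc about the back edge, with h≈45.

>>> step_arm(commands=[[1, 0.35, 0, -0.3, 0, 0, 0], [1, 0.65, 0, -0.7, 0, 0, 0], [1, 0.95, 0, -1.1, 0, 0, 0], [1, 1.2, 0, -1.5, 0, 0, 0], [1, 1.5, 0, -1.83, 0, 0, 0], [1, 1.8, 0, -2.15, 0, 0, 0], [1, 2.1, 0, -2.5, 0, 0, 0], [1, 2.4, 0, -2.8, 0, 0, 0], [1, 2.7, 0, -3.1, 0, 0, 0], [1, 3.05, 0, -3.4, 0, 0, 0], [1, 3.4, 0, -3.65, 0, 0, 0], [1, 3.75, 0, -3.9, 0, 0, 0]])

```text
time: 6.58
ee_pos: [542.0, 169.1, 71.9]
tool_rot: [179.8, 0.1, 3.4]
force: [-4.3, -2.9, 3.8]
opening: 85.9
```

Run:
```python
from h import *
p=env.get_image("wrist"); 
im1=p["color"]; q=env.get_image("scene"); e,R,s=pose(); print(e,s["force"],s["moment"])
cv2.imwrite("pics/d.png",cv2.cvtColor(np.hstack([cv2.resize(im1,(400,300)),cv2.resize(q["color"][180:360,200:440],(400,300))]),cv2.COLOR_RGB2BGR))
```

```text
[542.5797213  169.15587235  72.20217635] [-5.87688283 -2.96290961  4.78926369] [-0.2484623   1.05558865  0.22020703]
```

View pics/d.png

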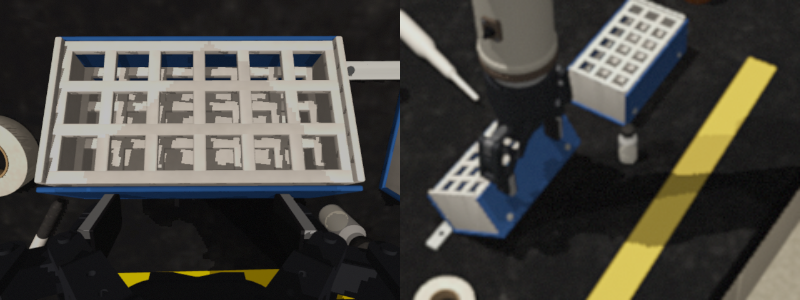

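>>> step_arm(commands=[[1, 0.35, 0, -0.25, 0, 0, 0], [1, 0.75, 0, -0.45, 0, 0, 0], [1, 1.15, 0, -0.65, 0, 0, 0], [1, 1.55, 0, -0.83, 0, 0, 0], [1, 1.95, 0, -1.0, 0, 0, 0], [1, 2.35, 0, -1.15, 0, 0, 0], [1, 2.8, 0, -1.28, 0, 0, 0], [1, 3.2, 0, -1.39, 0, 0, 0], [1, 3.6, 0, -1.48, 0, 0, 0], [1, 4.0, 0, -1.55, 0, 0, 0], [1, 4.0, 0, -1.55, 0, 0, 0]])

```text
time: 8.05
ee_pos: [584.4, 172.0, 88.6]
tool_rot: [179.9, -0.2, 3.3]
force: [-1.7, -2.2, 7.1]
opening: 85.4
```

```bash
cat >> h.py <<'E'
def corners(pb,yaw,th):
    "pb: middle of lower back edge on the bench; corners in world: underside front L,R, back L,R, panel top front L,R"
    c,s=np.cos(np.radians(th)),np.sin(np.radians(th)); Rz=Rot.from_euler("z",yaw,degrees=True)
    f=lambda x,y,z: np.array([pb[0],pb[1],0])+Rz.apply([x*c+z*s,y,-x*s+z*c])
    return [f(-90,82,0),f(-90,-82,0),f(0,82,0),f(0,-82,0),f(-90,82,60),f(-90,-82,60)]
E
python3 - <<'E'
from h import *
q=env.get_image("scene"); e,R,s=pose(); print(e,s["force"],s["moment"])
im=cv2.cvtColor(q["color"],cv2.COLOR_RGB2BGR)[190:370,200:440]; im=cv2.resize(im,None,fx=3,fy=3,interpolation=cv2.INTER_CUBIC)
for th,col in((45,(0,255,0)),(55,(0,255,255)),(65,(255,0,255))):
    for X in corners((609,171),3.7,th): cv2.circle(im,tuple(int(v) for v in (proj(q,X)-[200,190])*3),3,col,-1)
cv2.imwrite("pics/e.png",im)
E
```

```text
[584.20971889 171.91863928  88.59874957] [-2.08925743 -1.65464868  5.92120157] [-0.10602374  0.38467251  0.10870512]
```

View pics/e.png

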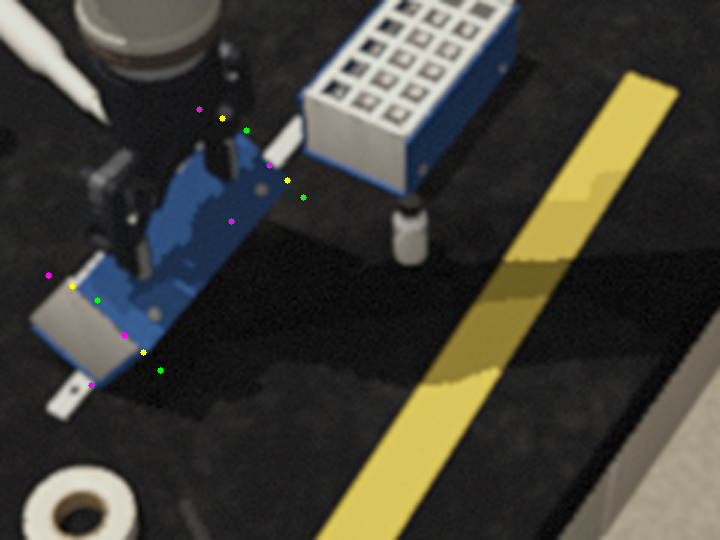

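The overlay matches 55° (yellow points), with the underside still hidden. I'll push on slowly.

>>> step_arm(commands=[[1, 0.25, 0, -0.02, 0, 0, 0], [1, 0.5, 0, -0.04, 0, 0, 0], [1, 0.75, 0, -0.06, 0, 0, 0], [1, 1.0, 0, -0.08, 0, 0, 0], [1, 1.25, 0, -0.1, 0, 0, 0], [1, 1.5, 0, -0.1, 0, 0, 0], [1, 1.7, 0, -0.1, 0, 0, 0], [1, 1.9, 0, -0.1, 0, 0, 0], [1, 2.0, 0, -0.1, 0, 0, 0], [1, 2.0, 0, -0.1, 0, 0, 0]])

```text
time: 9.35
ee_pos: [604.8, 173.3, 89.9]
tool_rot: [179.9, -0.2, 3.3]
force: [-1.4, -1.0, 5.4]
opening: 85.3
```

```bash
cat >> h.py <<'E'
def overlay(pb,yaw,ths,name,x0=200,y0=190):
    q=env.get_image("scene"); e,R,s=pose(); print(e,s["force"],s["moment"])
    im=cv2.cvtColor(q["color"],cv2.COLOR_RGB2BGR)[y0:y0+180,x0:x0+240]; hsv=cv2.cvtColor(im,cv2.COLOR_BGR2HSV).astype(int)
    red=((hsv[...,0]<6)|(hsv[...,0]>172))&(hsv[...,1]>120)&(hsv[...,2]>50); ys,xs=np.nonzero(red); print("red",len(xs),list(zip((xs*3).tolist(),(ys*3).tolist()))[::10][:20])
    im=cv2.resize(im,None,fx=3,fy=3,interpolation=cv2.INTER_CUBIC)
    for th,col in zip(ths,((0,255,0),(0,255,255),(255,0,255))):
        for X in corners(pb,yaw,th): cv2.circle(im,tuple(int(v) for v in (proj(q,X)-[x0,y0])*3),3,col,-1)
    cv2.imwrite(name,im)
E
python3 - <<'E'
from h import *
overlay((609,171),3.7,(60,66,72),"pics/f.png")
E
```

```text
[604.75256814 173.24978503  89.93892087] [-0.21911188 -1.92300857  5.29978423] [-0.08861217  0.00721219 -0.02962696]
red 0 []
```

View pics/f.png

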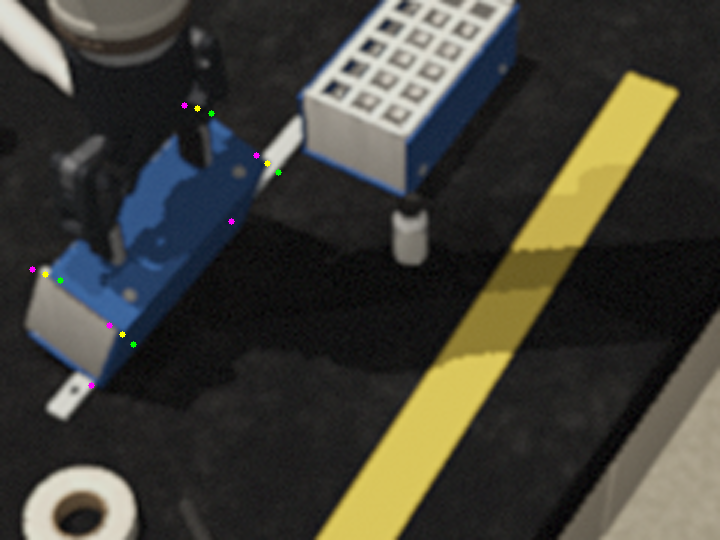

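Run:
```python
from h import *
im=cv2.imread("pics/f.png")
# along lines perpendicular to the front edge, several positions along the rack
a0,a1=np.array([116,336.]),np.array([262,162.]); n=np.array([174,146.]);n/=np.linalg.norm(n)
for t in(.1,.25,.4,.5,.6,.75,.9):
    b=a0+t*(a1-a0); print(t,[im[int(b[1]+k*n[1]),int(b[0]+k*n[0])][::-1].tolist() for k in range(-6,31,4)])
c=im[150:400,80:280].astype(int); m=(c[...,2]>c[...,0]+12)&(c[...,2]>c[...,1]+12); print(m.sum(),np.argwhere(m)[::40][:10].tolist())
```

```text
0.1 [[61, 101, 156], [61, 101, 157], [53, 91, 143], [20, 39, 67], [19, 34, 54], [20, 34, 56], [18, 34, 56], [19, 31, 48], [15, 16, 19], [13, 14, 13]]
0.25 [[38, 63, 100], [36, 62, 99], [37, 60, 95], [23, 38, 63], [21, 34, 55], [22, 36, 57], [17, 31, 54], [22, 33, 50], [16, 18, 23], [17, 17, 15]]
0.4 [[38, 61, 99], [38, 62, 102], [38, 65, 100], [22, 42, 71], [19, 35, 55], [21, 36, 55], [19, 33, 56], [17, 31, 51], [14, 19, 25], [16, 14, 13]]
0.5 [[27, 48, 75], [28, 48, 75], [21, 40, 71], [24, 40, 64], [18, 35, 56], [21, 35, 56], [20, 35, 57], [17, 29, 51], [18, 24, 31], [15, 12, 13]]
0.6 [[25, 45, 74], [29, 47, 75], [26, 45, 74], [20, 38, 64], [24, 36, 57], [20, 35, 57], [19, 34, 56], [21, 33, 53], [17, 21, 29], [15, 11, 12]]
0.75 [[29, 48, 75], [28, 46, 74], [29, 47, 74], [25, 41, 65], [20, 34, 56], [19, 33, 55], [21, 34, 57], [22, 32, 50], [18, 20, 25], [16, 15, 15]]
0.9 [[73, 75, 82], [33, 50, 76], [24, 45, 74], [24, 40, 68], [36, 47, 64], [68, 73, 79], [58, 57, 56], [33, 31, 29], [35, 36, 33], [38, 36, 36]]
0 []
```

The underside shows as an 8-pixel-wide band of uniform dark blue with no red, so the left rack is the plain one. I'll let it down along the same arc.

>>> step_arm(commands=[[1, -0.4, 0, 0, 0, 0, 0], [1, -0.8, 0, 0, 0, 0, 0], [1, -1.2, 0, 0.02, 0, 0, 0], [1, -1.7, 0, 0.08, 0, 0, 0], [1, -2.2, 0, 0.15, 0, 0, 0], [1, -2.7, 0, 0.24, 0, 0, 0], [1, -3.2, 0, 0.37, 0, 0, 0], [1, -3.63, 0, 0.5, 0, 0, 0], [1, -4.1, 0, 0.68, 0, 0, 0], [1, -4.6, 0, 0.88, 0, 0, 0], [1, -5.0, 0, 1.1, 0, 0, 0], [1, -5.25, 0, 1.2, 0, 0, 0]])

```text
time: 10.9
ee_pos: [551.3, 170.3, 77.4]
tool_rot: [179.9, -0.1, 3.3]
force: [-4.0, -2.0, 3.9]
opening: 85.5
```

Run:
```python
from h import *
e,R,s=pose(); print(e,s["force"])
```

```text
[551.26440792 170.31399886  77.40887211] [-4.03577482 -1.96194564  3.9240739 ]
```

>>> step_arm(commands=[[1, -0.46, 0, 0.26, 0, 0, 0], [1, -0.9, 0, 0.54, 0, 0, 0], [1, -1.47, 0, 0.97, 0, 0, 0], [1, -2.0, 0, 1.43, 0, 0, 0], [1, -2.5, 0, 1.92, 0, 0, 0], [1, -2.97, 0, 2.43, 0, 0, 0], [1, -3.29, 0, 2.86, 0, 0, 0], [1, -3.59, 0, 3.3, 0, 0, 0], [1, -3.83, 0, 3.67, 0, 0, 0], [1, -4.0, 0, 3.97, 0, 0, 0], [1, -4.13, 0, 4.2, 0, 0, 0], [1, -4.2, 0, 4.35, 0, 0, 0]])

```text
time: 12.4
ee_pos: [507.2, 167.9, 32.7]
tool_rot: [179.9, 0.1, 3.4]
force: [-5.1, -0.9, 3.4]
opening: 85.6
```

>>> step_arm(commands=[[1, -0.1, 0, 0.1, 0, 0, 0], [1, -0.25, 0, 0.15, 0, 0, 0], [1, -0.5, 0, 0.15, 0, 0, 0], [1, -1.5, 0, 0, 0, 0, 0], [1, -3, 0, 0, 0, 0, 0], [1, -4.5, 0, -2, 0, 0, 0], [1, -5.5, 0, -7, 0, 0, 0], [1, -5.5, 0, -11, 0, 0, 0]])

```text
time: 13.4
ee_pos: [450.3, 164.8, 143.8]
tool_rot: [179.8, 0.1, 3.5]
force: [0.8, 0.8, 0.9]
opening: 85.4
```

Run:
```python
from h import *
e,R,s=pose(); print(e,s["force"])
plan([(445,100,140,0,3.7),(445,0,140,0,3.7),(470,-79,120,0,3.7),(480,-79,32,0,3.7),(505,-78,32,0,3.7)])
p=env.get_image("top")
for t,z in [("plain_rack",62),("vial",54),("tape",20),("bottle",111)]:
    for d in env.masks_of(t,p)[:2]:
        P,r,b=rectw(p,d["pixels"],z); print(t,round(d["p"],2),np.round(r[0]),np.round(r[1]),round(r[2],1),np.round(b).tolist())
```

```text
[450.34516961 164.81511333 143.78957639] [0.81175619 0.75353519 0.89814259]
[1, -0.93, 6.44, 0.4, 0.2, 0.1, -0.2],
[1, -1.53, 16.42, 0.43, 0.2, 0.1, -0.2],
[1, 0.49, 24.45, 2.45, 0.2, 0.1, -0.2],
[1, 1.51, 24.48, 11.25, 0.2, 0.1, -0.2],
[1, 4.01, 24.54, 11.24, 0.2, 0.1, -0.2],
plain_rack 0.6 [560. 168.] [ 96. 163.] 3.4 [[508.0, 246.0], [517.0, 84.0], [613.0, 90.0], [603.0, 252.0]]
vial 0.66 [493.  43.] [18. 15.] 1.3 [[484.0, 50.0], [484.0, 35.0], [502.0, 35.0], [502.0, 51.0]]
tape 0.8 [544. 340.] [55. 68.] 28.6 [[503.0, 356.0], [536.0, 297.0], [584.0, 323.0], [551.0, 383.0]]
bottle 0.77 [ 571. -252.] [45. 62.] 27.7 [[537.0, -235.0], [566.0, -290.0], [606.0, -268.0], [577.0, -214.0]]
```

>>> step_arm(commands=[[1, -0.9, 6, 0.4, 0, 0, 0], [1, -1.2, 12, 0.4, 0, 0, 0], [1, -1.2, 18, 0.4, 0, 0, 0], [1, 0.5, 24.4, 2.4, 0, 0, -0.2], [1, 0.8, 24.5, 2.4, 0, 0, -0.2], [1, 1.2, 24.5, 7.5, 0, 0, -0.2], [1, 1.5, 24.5, 11.2, 0, 0, -0.2], [1, 2.5, 24.5, 11.2, 0, 0, -0.2], [1, 4, 24.5, 11.2, 0, 0, -0.2], [1, 5, 24.5, 11.2, 0, 0, -0.2], [1, 5.6, 24.5, 11.2, 0, 0, -0.2], [1, 6, 24.5, 11.2, 0, 0, -0.2]])

```text
time: 15.15
ee_pos: [523.8, -77.5, 31.6]
tool_rot: [179.8, 0.3, 3.6]
force: [-9.6, -0.8, 7.1]
opening: 85.5
```

Run:
```python
from h import *
e,R,s=pose(); print(e,s["tool_rot"],s["force"],s["moment"])
p=env.get_image("wrist")["color"]; hsv=cv2.cvtColor(p,cv2.COLOR_RGB2HSV).astype(int)
b=(abs(hsv[...,0]-108)<15)&(hsv[...,1]>150)
ys,xs=np.nonzero(b[150:,:]); print(len(xs),xs.min(),xs.max(), [ (x,int(np.median(ys[xs==x])+150)) for x in range(60,600,60) if (xs==x).any()])
```

```text
[523.82974347 -77.48606892  31.56558097] [179.7627569    0.34225355   3.56232047] [-9.57728957 -0.81522803  7.11515427] [-0.21383212  2.14011612  0.12361604]
7817 58 587 [(60, 324), (120, 304), (180, 304), (240, 321), (300, 303), (360, 289), (420, 303), (480, 321), (540, 320)]
```

>>> step_arm(commands=[[1, 0.25, 0, -0.35, 0, 0, 0], [1, 0.52, 0, -0.76, 0, 0, 0], [1, 0.8, 0, -1.13, 0, 0, 0], [1, 1.1, 0, -1.5, 0, 0, 0], [1, 1.4, 0, -1.83, 0, 0, 0], [1, 1.7, 0, -2.18, 0, 0, 0], [1, 2.0, 0, -2.5, 0, 0, 0], [1, 2.3, 0, -2.8, 0, 0, 0], [1, 2.6, 0, -3.1, 0, 0, 0], [1, 2.95, 0, -3.4, 0, 0, 0], [1, 3.3, 0, -3.65, 0, 0, 0], [1, 3.65, 0, -3.9, 0, 0, 0]])

```text
time: 16.7
ee_pos: [558.3, -75.5, 71.5]
tool_rot: [179.7, 0.6, 3.6]
force: [-12.1, -1.8, 14.1]
opening: 85.6
```

>>> step_arm(commands=[[1, 0.35, 0, -0.25, 0, 0, 0], [1, 0.75, 0, -0.45, 0, 0, 0], [1, 1.15, 0, -0.65, 0, 0, 0], [1, 1.55, 0, -0.83, 0, 0, 0], [1, 1.95, 0, -1.0, 0, 0, 0], [1, 2.35, 0, -1.15, 0, 0, 0], [1, 2.8, 0, -1.28, 0, 0, 0], [1, 3.2, 0, -1.39, 0, 0, 0], [1, 3.6, 0, -1.48, 0, 0, 0], [1, 4.0, 0, -1.55, 0, 0, 0], [1, 4.0, 0, -1.55, 0, 0, 0]])

```text
time: 18.08
ee_pos: [601.8, -72.6, 89.2]
tool_rot: [179.6, 0.3, 3.6]
force: [-2.2, -0.4, 11.5]
opening: 85.1
```

Run:
```python
from h import *
overlay((625,-72),3.7,(50,56,62),"pics/g.png",240,140)
```

```text
[601.58928023 -72.6106226   89.1576143 ] [-2.75161126 -0.31771226 10.74236911] [0.26840733 0.47491287 0.1850777 ]
red 0 []
```

View pics/g.png

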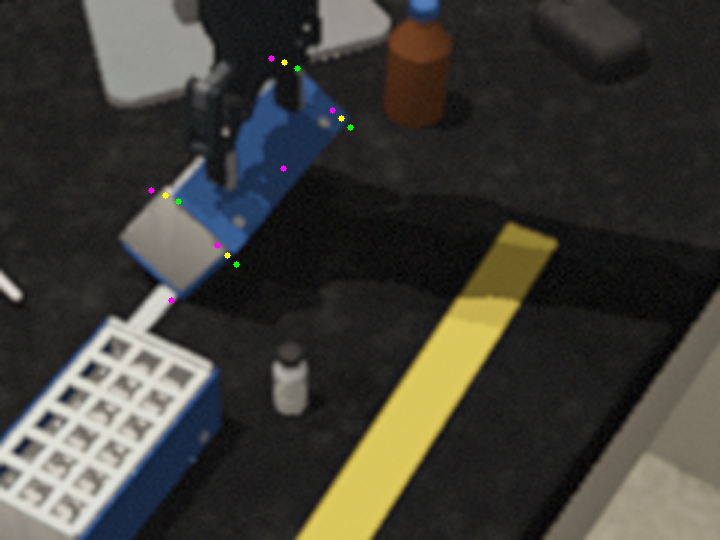

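The right rack is at about 55°, as the left was at this stage, so I repeat the same final push.

>>> step_arm(commands=[[1, 0.25, 0, -0.02, 0, 0, 0], [1, 0.5, 0, -0.04, 0, 0, 0], [1, 0.75, 0, -0.06, 0, 0, 0], [1, 1.0, 0, -0.08, 0, 0, 0], [1, 1.25, 0, -0.1, 0, 0, 0], [1, 1.5, 0, -0.1, 0, 0, 0], [1, 1.7, 0, -0.1, 0, 0, 0], [1, 1.9, 0, -0.1, 0, 0, 0], [1, 2.0, 0, -0.1, 0, 0, 0], [1, 2.0, 0, -0.1, 0, 0, 0]])

```text
time: 19.38
ee_pos: [623.0, -71.2, 90.8]
tool_rot: [179.7, 0.2, 3.6]
force: [0.2, -0.1, 6.5]
opening: 85.5
```

Run:
```python
from h import *
overlay((625,-72),3.7,(60,66,72),"pics/i.png",240,140)
```

```text
[622.91881532 -71.202756    90.83901039] [-0.38859962 -1.48325299  5.8682823 ] [ 0.2034392   0.04096936 -0.06067315]
red 180 [(312, 126), (300, 141), (297, 150), (282, 159), (279, 165), (273, 171), (282, 174), (273, 180), (270, 189), (243, 204), (252, 213), (231, 222), (225, 228), (234, 231), (225, 237), (222, 243), (222, 249), (213, 258)]
```

View pics/i.png

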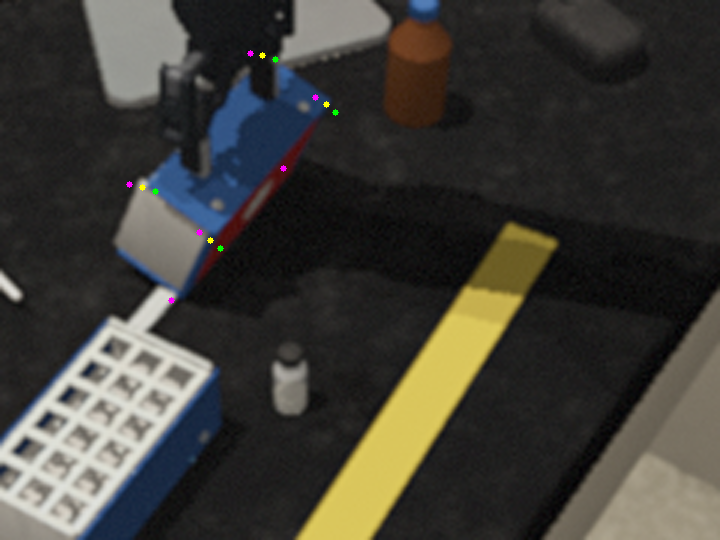

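Red with the white dot shows at (260,195), so the right rack is marked. I'll lower it with the same arc.

>>> step_arm(commands=[[1, -0.4, 0, 0, 0, 0, 0], [1, -0.8, 0, 0, 0, 0, 0], [1, -1.2, 0, 0.02, 0, 0, 0], [1, -1.7, 0, 0.08, 0, 0, 0], [1, -2.2, 0, 0.15, 0, 0, 0], [1, -2.7, 0, 0.24, 0, 0, 0], [1, -3.2, 0, 0.37, 0, 0, 0], [1, -3.63, 0, 0.5, 0, 0, 0], [1, -4.1, 0, 0.68, 0, 0, 0], [1, -4.6, 0, 0.88, 0, 0, 0], [1, -5.0, 0, 1.1, 0, 0, 0], [1, -5.25, 0, 1.2, 0, 0, 0]])

```text
time: 20.92
ee_pos: [567.8, -74.8, 78.4]
tool_rot: [179.6, 0.4, 3.6]
force: [-5.3, -0.3, 6.4]
opening: 85.4
```

>>> step_arm(commands=[[1, -0.46, 0, 0.26, 0, 0, 0], [1, -0.9, 0, 0.54, 0, 0, 0], [1, -1.47, 0, 0.97, 0, 0, 0], [1, -2.0, 0, 1.43, 0, 0, 0], [1, -2.5, 0, 1.92, 0, 0, 0], [1, -2.97, 0, 2.43, 0, 0, 0], [1, -3.29, 0, 2.86, 0, 0, 0], [1, -3.59, 0, 3.3, 0, 0, 0], [1, -3.83, 0, 3.67, 0, 0, 0], [1, -4.0, 0, 3.97, 0, 0, 0], [1, -4.13, 0, 4.2, 0, 0, 0], [1, -4.2, 0, 4.35, 0, 0, 0]])

```text
time: 22.42
ee_pos: [523.7, -77.8, 34.3]
tool_rot: [179.6, 0.6, 3.6]
force: [-5.5, -0.8, 3.1]
opening: 85.3
```

>>> step_arm(commands=[[1, -0.1, 0, 0.1, 0, 0, 0], [1, -0.25, 0, 0.15, 0, 0, 0], [1, -0.5, 0, 0.15, 0, 0, 0], [1, -1.5, 0, 0, 0, 0, 0], [1, -3, 0, 0, 0, 0, 0], [1, -4.5, 0, -2, 0, 0, 0], [1, -5.5, 0, -7, 0, 0, 0], [1, -5.5, 0, -12, 0, 0, 0], [1, -5.5, 0, -12, 0, 0, 0]])

```text
time: 23.55
ee_pos: [471.8, -81.1, 158.3]
tool_rot: [179.4, 0.2, 3.5]
force: [0.4, 0.2, -0.2]
opening: 85.3
```

Run:
```python
from h import *
e,R,s=pose(); print(e,s["force"])
p=env.get_image("top")
for t,z in [("marked_rack",62),("plain_rack",62),("stop_strip",6),("dispatch_line",0),("vial",54),("bottle",111)]:
    for d in env.masks_of(t,p)[:2]:
        P,r,b=rectw(p,d["pixels"],z); print(t,round(d["p"],2),np.round(r[0]),np.round(r[1]),round(r[2],1),np.round(b).tolist())
plan([(560,-74,160,0,3.7),(655,-70,150,0,3.7),(655,-70,21,0,3.7)])
```

```text
[471.81278747 -81.09362579 158.29488257] [ 0.37140524  0.18269458 -0.22719951]
marked_rack 0.61 [576. -73.] [ 98. 163.] 2.7 [[523.0, 6.0], [531.0, -157.0], [629.0, -153.0], [621.0, 10.0]]
plain_rack 0.83 [559. 169.] [ 98. 166.] 3.5 [[505.0, 249.0], [515.0, 84.0], [613.0, 90.0], [603.0, 255.0]]
plain_rack 0.49 [409.  87.] [ 38. 362.] 5.1 [[374.0, 265.0], [406.0, -96.0], [444.0, -92.0], [412.0, 269.0]]
stop_strip 0.84 [623.  57.] [ 15. 456.] 3.4 [[603.0, 284.0], [630.0, -171.0], [644.0, -171.0], [617.0, 285.0]]
stop_strip 0.25 [586. -79.] [101. 171.] 3.5 [[530.0, 3.0], [541.0, -168.0], [641.0, -161.0], [631.0, 9.0]]
dispatch_line 0.87 [411.  91.] [ 44. 380.] 4.8 [[373.0, 279.0], [405.0, -100.0], [449.0, -97.0], [417.0, 282.0]]
vial 0.7 [562. 169.] [ 98. 166.] 3.3 [[508.0, 249.0], [518.0, 84.0], [616.0, 89.0], [606.0, 255.0]]
bottle 0.67 [ 572. -252.] [48. 65.] 27.9 [[535.0, -235.0], [566.0, -292.0], [608.0, -269.0], [578.0, -212.0]]
[1, 9.12, -0.04, -0.75, 0.3, 0.7, -0.1],
[1, 18.63, 0.15, 0.13, 0.3, 0.7, -0.1],
[1, 18.8, 0.08, 13.03, 0.3, 0.7, -0.1],
```

Run:
```python
from h import *
p=env.get_image("scene")
for uv,z in [((278,173),0),((368,150),0),((310,146),0),((195,145),120),((430,110),120),((195,145),200),((430,110),200)]: print(uv,z,np.round(ray(p,uv,z)))
```

```text
(278, 173) 0 [ 793. -144.    0.]
(368, 150) 0 [ 655. -344.   -0.]
(310, 146) 0 [ 788. -274.    0.]
(195, 145) 120 [918. -11. 120.]
(430, 110) 120 [ 537. -427.  120.]
(195, 145) 200 [837.  56. 200.]
(430, 110) 200 [ 492. -320.  200.]
```

>>> step_arm(commands=[[1, 5, 0, -0.3, 0, 0, 0], [1, 10, 0, -0.3, 0, 0, 0], [1, 15, 0.1, -0.3, 0, 0, 0], [1, 19.3, 0.1, 0, 0.3, 0.5, 0], [1, 19.3, 0.1, 1, 0.3, 0.5, 0], [1, 19.3, 0.1, 5, 0.3, 0.5, 0], [1, 19.3, 0.1, 9, 0.3, 0.5, 0], [1, 19.3, 0.1, 12, 0.3, 0.5, 0], [1, 19.3, 0.1, 13.8, 0.3, 0.5, 0], [1, 19.3, 0.1, 13.8, 0.3, 0.5, 0]])

```text
time: 25.2
ee_pos: [658.3, -69.8, 11.7]
tool_rot: [-180.0, 0.4, 3.6]
force: [0.1, 0.1, 1.0]
opening: 85.6
```

Run:
```python
from h import *
e,R,s=pose(); print(e,s["tool_rot"],s["force"])
p=env.get_image("wrist"); save(p["color"],"pics/j.png")
```

```text
[658.30651299 -69.80764001  11.72223179] [-179.97384082    0.42026824    3.61188078] [0.05135284 0.08760968 0.95205973]
```

View pics/j.png

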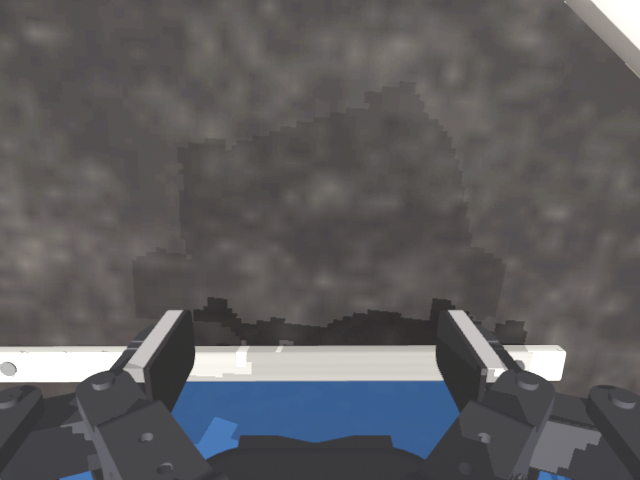

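The strip and the blue back panel are square to the fingers, at rows 350–382. Next I push toward the robot.

>>> step_arm(commands=[[1, -1, 0, -0.4, 0, 0, 0], [1, -1.8, 0, -0.4, 0, 0, 0], [1, -2.3, 0, -0.4, 0, 0, 0], [1, -2.8, 0, -0.4, 0, 0, 0], [1, -3.4, 0, -0.4, 0, 0, 0], [1, -4.1, 0, -0.4, 0, 0, 0], [1, -4.9, 0, -0.4, 0, 0, 0], [1, -5.7, 0, -0.4, 0, 0, 0], [1, -6.5, 0, -0.4, 0, 0, 0], [1, -7.3, 0, -0.4, 0, 0, 0], [1, -8, 0, -0.4, 0, 0, 0], [1, -8.5, 0, -0.4, 0, 0, 0]])

```text
time: 26.75
ee_pos: [575.4, -75.0, 18.2]
tool_rot: [-180.0, 0.2, 3.6]
force: [6.2, -0.3, 3.6]
opening: 85.2
```

Run:
```python
from h import *
e,R,s=pose(); print(e,s["tool_rot"],s["force"],s["moment"])
p=env.get_image("top");q=env.get_image("scene")
cv2.imwrite("pics/k.png",cv2.cvtColor(np.hstack([cv2.resize(p["color"][150:330,200:440],(400,300)),cv2.resize(q["color"][140:320,220:460],(400,300))]),cv2.COLOR_RGB2BGR))
cv2.imwrite("pics/k_s.png",cv2.cvtColor(q["color"],cv2.COLOR_RGB2BGR))
im=cv2.cvtColor(q["color"],cv2.COLOR_RGB2HSV).astype(int)
for t,z in [("marked_rack",62),("dispatch_line",0)]:
  for pic,n in((p,"top"),(q,"scene")):
    for d in env.masks_of(t,pic)[:2]:
        P,r,b=rectw(pic,d["pixels"],z); print(n,t,round(d["p"],2),np.round(r[0]),np.round(r[1]),round(r[2],1),np.round(b).tolist())
```

```text
[575.41679471 -75.00743034  18.19817641] [-1.79989796e+02  1.59588347e-01  3.60658610e+00] [ 6.1588079  -0.27100365  3.62845271] [ 0.01807329 -1.04823336 -0.01250348]
top marked_rack 0.82 [516. -68.] [ 96. 145.] 3.8 [[464.0, 1.0], [473.0, -143.0], [569.0, -137.0], [559.0, 8.0]]
scene marked_rack 0.79 [504. -58.] [113. 212.] 3.4 [[442.0, 44.0], [454.0, -167.0], [567.0, -161.0], [554.0, 51.0]]
scene marked_rack 0.4 [477.  65.] [20. 57.] 34.2 [[453.0, 83.0], [485.0, 36.0], [501.0, 47.0], [469.0, 94.0]]
top dispatch_line 0.65 [415.  43.] [ 41. 472.] 5.0 [[375.0, 277.0], [415.0, -193.0], [456.0, -190.0], [416.0, 280.0]]
scene dispatch_line 0.72 [412.  38.] [ 41. 481.] 4.9 [[371.0, 276.0], [412.0, -204.0], [454.0, -200.0], [412.0, 280.0]]
```

View pics/k.png

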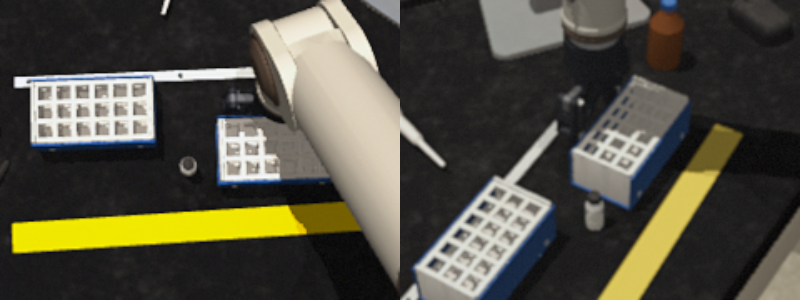

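>>> step_arm(commands=[[1, -0.6, 0, 0, 0, 0, 0], [1, -1.3, 0, 0, 0, 0, 0], [1, -2, 0, 0, 0, 0, 0], [1, -2.7, 0, 0, 0, 0, 0], [1, -3.4, 0, 0, 0, 0, 0], [1, -4, 0, 0, 0, 0, 0], [1, -4.5, 0, 0, 0, 0, 0], [1, -4.8, 0, 0, 0, 0, 0], [1, -5, 0, 0, 0, 0, 0], [1, -5, 0, 0, 0, 0, 0]])

```text
time: 28.3
ee_pos: [524.0, -78.3, 17.6]
tool_rot: [-180.0, 0.4, 3.6]
force: [-0.0, -0.4, -0.3]
opening: 85.3
```

Run:
```python
from h import *
e,R,s=pose(); print(e,s["tool_rot"],s["force"])
q=env.get_image("scene");p=env.get_image("top")
def draw(pic,x0,x1,y0,y1):
    im=cv2.cvtColor(pic["color"],cv2.COLOR_RGB2BGR)[y0:y1,x0:x1]; im=cv2.resize(im,(600,int(600*(y1-y0)/(x1-x0))),interpolation=cv2.INTER_CUBIC)
    return im
cv2.imwrite("pics/l.png",draw(q,300,440,190,310))
for t,z in [("marked_rack",62),("plain_rack",62),("vial",54)]:
    for d in env.masks_of(t,p)[:1]:
        P,r,b=rectw(p,d["pixels"],z); print(t,round(d["p"],2),np.round(r[0]),np.round(r[1]),round(r[2],1),np.round(b).tolist())
```

```text
[523.97931106 -78.31636969  17.58157252] [-179.99258102    0.37927935    3.59867218] [-0.00557854 -0.44902933 -0.27219641]
marked_rack 0.94 [465. -68.] [ 90. 139.] 1.3 [[419.0, 1.0], [422.0, -139.0], [512.0, -136.0], [509.0, 3.0]]
plain_rack 0.69 [560. 168.] [ 97. 167.] 2.6 [[508.0, 250.0], [516.0, 83.0], [613.0, 87.0], [605.0, 254.0]]
vial 0.4 [493.  43.] [20. 20.] 46.4 [[479.0, 42.0], [493.0, 28.0], [507.0, 43.0], [493.0, 57.0]]
```

View pics/l.png

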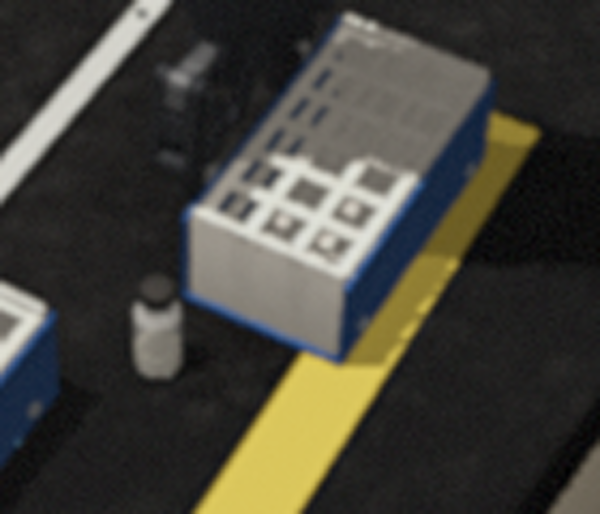

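The front edge lies mid-tape, with the left corner at (343,360). I'll back off, lift clear and check from above.

>>> step_arm(commands=[[1, 1, 0, 0, 0, 0, 0], [1, 3, 0, 0, 0, 0, 0], [1, 5, 0, 0, 0, 0, 0], [1, 5, 0, -4, 0, 0, 0], [1, 5, 0, -9, 0, 0, 0], [1, 5, 0, -14, 0, 0, 0], [1, 5, 0, -19, 0, 0, 0], [1, 5, 0, -22, 0, 0, 0], [1, 5, 5, -22, 0, 0, 0], [1, 5, 10, -22, 0, 0, 0], [1, 5, 16, -22, 0, 0, 0], [1, 5, 22, -22, 0, 0, 0]])

```text
time: 30.05
ee_pos: [589.7, -296.3, 237.5]
tool_rot: [-180.0, 0.3, 3.6]
force: [1.4, 0.3, 0.1]
opening: 85.7
```

>>> step_arm(commands=[[1, -2, 5, 0, 0, 0, 0], [1, -4, 10, 0, 0, 0, 0], [1, -6, 15, 0, 0, 0, 0], [1, -8, 18, 0, 0, 0, 0], [1, -8, 18, 0, 0, 0, 0], [1, -8, 18, 0, 0, 0, 0]])

```text
time: 30.8
ee_pos: [522.0, -480.2, 237.8]
tool_rot: [-179.9, 0.3, 3.7]
force: [0.7, 0.4, -0.1]
opening: 85.2
```

Run:
```python
from h import *
e,R,s=pose(); print(e,s["force"],np.abs(s["qd"]).max(),s["time"])
p=env.get_image("top"); q=env.get_image("scene")
for t,z in [("marked_rack",62),("plain_rack",62),("dispatch_line",0),("vial",54),("bottle",111),("tape",20)]:
    for d in env.masks_of(t,p)[:1]:
        P,r,b=rectw(p,d["pixels"],z); print(t,round(d["p"],2),np.round(r[0]),np.round(r[1]),round(r[2],1),np.round(b).tolist())
# yellow extent, front-edge clearance
for pic in(p,q):
    hsv=cv2.cvtColor(pic["color"],cv2.COLOR_RGB2HSV).astype(int); m=(abs(hsv[...,0]-28)<8)&(hsv[...,1]>130)&(hsv[...,2]>60)
    m=cv2.morphologyEx(m.astype(np.uint8),cv2.MORPH_OPEN,np.ones((2,2)))
    P,_,_=rectw(pic,m,0); P=P[(P[:,0]<480)&(P[:,0]>350)]
    for y in(-190,-150,-120,-80,-40,-10,0,40,100): 
        k=P[abs(P[:,1]-y)<4,0]; print(y,np.round([k.min(),k.max()]) if len(k) else None,end="; ")
    print()
a=cv2.resize(p["color"][150:330,210:450],(400,300),interpolation=cv2.INTER_CUBIC); b=cv2.resize(q["color"][150:330,220:460],(400,300),interpolation=cv2.INTER_CUBIC)
save(np.hstack([a,b]),"pics/m.png")
```

```text
[ 521.96759122 -480.2366527   237.81970612] [ 0.68403715  0.36529143 -0.07858107] 1.2016061581387865 30.8
marked_rack 0.67 [468. -80.] [ 91. 166.] 3.5 [[417.0, 1.0], [427.0, -166.0], [518.0, -160.0], [508.0, 6.0]]
plain_rack 0.82 [561. 170.] [100. 166.] 1.6 [[509.0, 251.0], [513.0, 86.0], [614.0, 89.0], [609.0, 254.0]]
dispatch_line 0.75 [416.  40.] [ 43. 479.] 4.7 [[375.0, 277.0], [414.0, -201.0], [457.0, -197.0], [417.0, 280.0]]
vial 0.46 [493.  42.] [18. 18.] 1.3 [[484.0, 50.0], [484.0, 33.0], [502.0, 33.0], [502.0, 51.0]]
bottle 0.55 [ 572. -253.] [46. 61.] 32.2 [[536.0, -239.0], [569.0, -291.0], [608.0, -266.0], [575.0, -214.0]]
tape 0.67 [538. 336.] [66. 71.] 1.4 [[504.0, 371.0], [506.0, 300.0], [572.0, 302.0], [571.0, 372.0]]
-190 [412. 453.]; -150 [409. 425.]; -120 [406. 422.]; -80 [403. 421.]; -40 [397. 418.]; -10 [396. 417.]; 0 [394. 435.]; 40 [391. 432.]; 100 [385. 428.]; 
-190 [408. 436.]; -150 [405. 422.]; -120 [403. 421.]; -80 [399. 419.]; -40 [396. 416.]; -10 [393. 415.]; 0 [391. 436.]; 40 [389. 433.]; 100 [384. 429.];
```

About half of the 40 mm tape, 16–22 mm, shows in front of the edge all along it. The other objects are where they were, so I hand in.

```bash
python3 -c "
from rig import env
print(env.job_done())"
```

```text
the job is handed in; nothing more can be done
None
```

I tipped the left rack and then the right to about 66° by pushing with open fingers, and let each down along the same arc. The left underside showed plain blue. The right one showed the red panel with the white dot, so I pushed the right rack straight towards the robot onto the yellow line and backed off. The job was handed in at about 31 s of the 72 s limit.

**Front edge on the line:** in both the top and scene images, 16–22 mm of the 40 mm tape shows in front of the rack's edge along its whole length, so the edge lies near the middle of the tape.

**Things left alone:** the vial, bottle and tape roll measured within a few millimetres of their starting positions, which is within the detector's scatter. The left rack stands flat against the stop strip, about 4 mm behind where it started because tipping pushed it there.

**Forces:** the highest wrist reading I saw was about 19 N, between moves only. No checks disagreed. I could not view the last picture because the viewing limit was reached, so the final check rests on the measurements alone.

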